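# Scoop filter balls from the storage box into the specimen jar

## Task

Take the little scoop by its handle and move all five terracotta filter balls from the grey storage box into the round glass jar, tipping them in from close above its rim; never touch the balls with the fingers. Leave the jar standing where it is without knocking it hard, then set the scoop back down on the tiles, standing flat on its base, let go, and leave the other things undisturbed.

Things in the scene. Friction and masses are not known exactly. Their poses are not given: they have to be found in the camera images.
- scoop: Loose aluminium hand scoop, 120 g, standing on its base. Origin: centre of its underside; x to the open nose, z up. Bucket 75 (x) by 69 (y): floor 2 thick, side walls 34 high, falling to 6 near the nose, back wall 38 high at x = -36. A blue bar handle, 14 wide (y) by 24, rises from the foot of the back wall (x -37, z 2), leaning back (to -x) 15 degrees from vertical; it ends 140 up that slope.
- scoop_grip (a point): Point on the handle's centre line, 100 mm up the slope: at x -63, z 99 in the scoop's frame. A good place to grip, with the fingers along the handle's slope.
- scoop_lip (a point): Middle of the scoop's front bottom edge (the nose).
- box: Fixed long grey storage box, lid open. Origin: centre of underside; x along it, to the hinge end (away from the robot). Inside: floor 220 long, 77 wide, top at z = 4; upright side walls 5 thick; end walls slope outward 25 degrees from vertical, so the mouth at z = 66 is 278 long; rim 10 wide at the ends. The lid, 308 long, is hinged at the +x rim and leans back beyond it.
- jar: Loose round glass jar, open at the top, 400 g. Origin: centre of the underside. Outer diameter 102 (106 at the rim), inner 94, height 85, floor 6 thick.
- jar_mouth (a point): Centre of the jar's mouth, at rim height.
- ball1: Terracotta-coloured glazed filter ball, smooth, diameter 24, 15 g, rolls freely; at first on the box's floor, in the far part of the box. Origin: its centre.
- ball2: Terracotta-coloured glazed filter ball, smooth, diameter 24, 15 g, rolls freely; at first on the box's floor, in the far part of the box. Origin: its centre.
- ball3: Terracotta-coloured glazed filter ball, smooth, diameter 24, 15 g, rolls freely; at first on the box's floor, in the far part of the box. Origin: its centre.
- ball4: Terracotta-coloured glazed filter ball, smooth, diameter 24, 15 g, rolls freely; at first on the box's floor, in the far part of the box. Origin: its centre.
- ball5: Terracotta-coloured glazed filter ball, smooth, diameter 24, 15 g, rolls freely; at first on the box's floor, in the far part of the box. Origin: its centre.
- cave: Bystander: brown ceramic shrimp cave, 84 across, 73 high. Origin: centre of underside.
- tweezer: Bystander: steel planting tweezer lying flat, 160 long (x). Origin: centre of underside.
- suction: Bystander: blue suction cup, diameter 44, 24 high. Origin: centre of underside.
- airstone: Bystander: black airstone, diameter 30, 43 high. Origin: centre of underside.
- food: Bystander: food jar with green cap, diameter 60, 90 high. Origin: centre of underside.
- tonic: Bystander: small bottle, diameter 48, 110 high. Origin: centre of underside.
Things that resemble listed ones, but are neither listed nor needed, are in the scene too. Leave any yellow look-alike of the scoop alone.

How it is judged:
By the outcome, as a careful person would: the job done as asked, in the order asked, and still so for the second after the job is handed in, with the robot touching nothing.
It also fails if it takes over 67 s, if anything falls off the work surface, if the arm or the gripper's body presses on something with over 40 N, if the wrist force passes 120 N, or if a joint passes its speed limit or range.

## Robot

A 6-joint arm with a two-finger parallel gripper is mounted at the origin on the work surface. World frame = base frame: x ahead of the robot, y to its left, z up, the work surface at z = 0. Lengths are in m, angles in rad, forces in N, time in s.
With the tool pointing down it reaches from about 0.375 to 0.825 m from the base axis. Payload 5.5 kg.
Tool frame: the origin (TCP) lies midway between the tips of the shut fingers; the grasp point (between the pads) lies 19 mm behind it; z points along the fingers, y is the line along which they close (so a half turn about z gives the same grasp; the last joint's range is limited). The gripper opens to 85 mm and grips with 20 to 120 N. Pads are 22 mm wide; open, the fingers measure 114 mm over their backs; the gripper's body (76 mm by 85 mm) begins 54 mm behind the grasp point. The pads swing forward as they close: fully open they stand 13 mm farther back than shut.
Start: joints at [-1.32, 0.314, -0.047, 1.21, 0, 1.571], TCP at [0.149, -0.581, 0.231] pointing down, gripper open.
Joint ranges: [-2.67, 2.67], [-0.69, 1.73], [-1.03, 1.25], [-2.08, 2.16], [-1.42, 1.45], [-3.14, 3.14]. Speed limits (rad/s): [2.39, 2.39, 3.01, 3.14, 3.14, 3.14].

## Interface

Orientations are given as a unit quaternion [w, x, y, z].
In Python, from plant import robot, eyes gives the robot as it stands. Calls block until the motion is done:
- robot.movep(position, orientation): joint-space move of the TCP to a pose.
- robot.move_l(position, orientation=None, max_speed=0.15): straight line of the TCP; orientation=None keeps the orientation; max_speed is the mean speed in m/s.
- robot.move_joints(angles): joint-space move.
- robot.gripper_to(opening, effort=None): finger opening in m; effort is the grip in N (None keeps the last); returns when the fingers have stopped.
- robot.dwell(seconds).
- robot.solve_ik(position, orientation): joint angles nearest the present ones, or None.
- robot.observe(): the state.
- eyes.read_camera(name): name is "scene" or "side" or "wrist"; returns the picture (420x560x3 uint8, red, green, blue); there is no depth.
- eyes.calibration(name): a dict with "mtx" (3x3 intrinsics, pixels), "R" (3x3) and "t" (3): a world point X has camera coordinates R X + t; the wrist camera has in their place "T_tool_cam" (4x4, takes a point from camera to tool coordinates, whose origin is the TCP and whose axes are the flange's). Camera axes: x right, y down, z forward; pixel columns grow to the right and rows downward; lengths in m; the calibration is good to about 2 mm. A picture is of the moment at which its call begins: read the wrist's pose just before it. calibration takes no time and is no camera call.
A pose or a line that the arm cannot do raises robot.MotionError and nothing moves.
- robot.close_job(): hands the job in; it is judged then, once.
The state is a dict: "time": time; "q": joint angles; "joint_velocities": joint speeds; "tau": joint torques, N m; "tool_pos": TCP position; "orientation": TCP orientation; "contact_force": force on the tool from outside, world axes, zero at the start; "ft_torque": the same for the moment, N m; "gripper_width": finger opening in m; "gripper_force": force on a finger pad.
Only numpy, scipy, OpenCV 4.12 (cv2) and the standard library are available. Lean on these libraries where they do the work, as an engineer would, in place of code of your own. Each camera call takes 0.05 s, during which the arm holds its last target. There are 200 camera calls.

## Working session

There is one attempt and no reset: what is moved stays moved. The work goes in short steps, each a Python script; the robot and the scene stay as the last script left them, time stands still between calls to the robot, and variables do not carry over. Pictures are saved under pics/ and viewed, at most 10 in all, crops included, and the job is handed in when it is done.

```bash
ls; mkdir -p pics; python3 - <<'E'
from plant import robot, eyes
import cv2, numpy as np
for n in ("scene","side"):
    im=eyes.read_camera(n); cv2.imwrite(f"pics/{n}0.png",cv2.cvtColor(im,cv2.COLOR_RGB2BGR))
    c=eyes.calibration(n); print(n,c["mtx"].tolist(),(-c["R"].T@c["t"]).round(3), c["R"][2].round(2))
print(eyes.calibration("wrist")); print(robot.observe())
E
```

```text
pics
scene [[500.84162991115585, 0.0, 286.6138619284363], [0.0, 500.84162991115585, 210.25587544321047], [0.0, 0.0, 1.0]] [1.011 0.524 1.294] [-0.34 -0.38 -0.86]
side [[446.2140179403872, 0.0, 280.1613000666302], [0.0, 446.2140179403872, 209.95749828767893], [0.0, 0.0, 1.0]] [-0.098 -0.698  0.833] [ 0.52  0.59 -0.62]
{'mtx': array([[328.52614255,   0.        , 277.56631211],
       [  0.        , 328.52614255, 213.07288613],
       [  0.        ,   0.        ,   1.        ]]), 'T_tool_cam': array([[ 2.06013480e-04, -9.55473338e-01, -2.95077377e-01,
         7.39714341e-02],
       [ 9.99998819e-01,  6.46222972e-04, -1.39433116e-03,
         2.16576924e-04],
       [ 1.52293203e-03, -2.95076741e-01,  9.55472343e-01,
        -1.42665325e-01],
       [ 0.00000000e+00,  0.00000000e+00,  0.00000000e+00,
         1.00000000e+00]])}
{'time': 0.1, 'q': array([-1.31997543e+00,  3.14189428e-01, -4.79622173e-02,  1.21018783e+00,
       -1.79215310e-06,  1.57081541e+00]), 'joint_velocities': array([ 0.00068501, -0.00157983,  0.00103704,  0.00104765,  0.00167748,
       -0.00084282]), 'tau': array([-6.92983886e-04, -5.40766597e+01,  3.40542305e+01,  1.11602325e-02,
       -4.36831601e-05, -2.03833310e-07]), 'tool_pos': array([ 0.14879293, -0.58073361,  0.23050771]), 'orientation': array([-7.65399643e-04,  9.92147309e-01,  1.25072466e-01, -9.74061182e-05]), 'contact_force': array([-0.04944798,  0.18047653,  0.36078054]), 'ft_torque': array([0.03374203, 0.04106414, 0.00089006]), 'gripper_force': 0.0, 'gripper_width': 0.08520389680160824}
```

View pics/scene0.png

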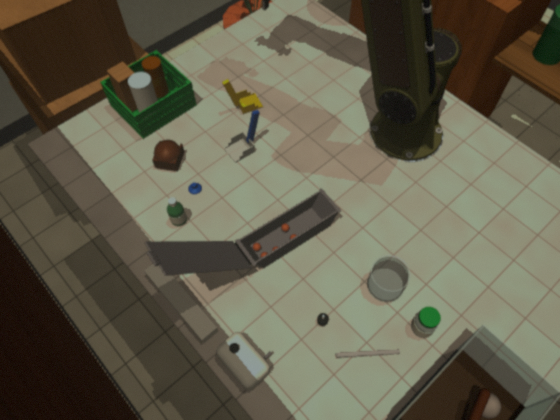

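View pics/side0.png

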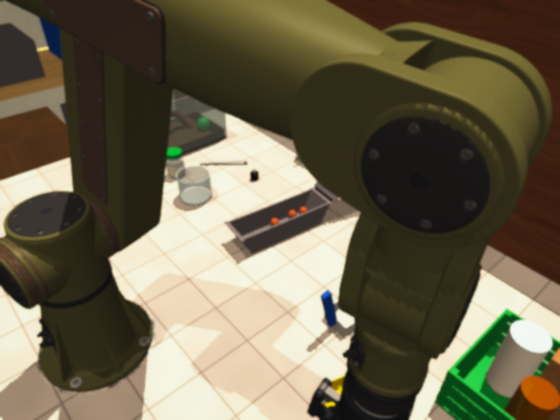

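The scene view shows two scoop-like things: the blue-handled one at (250,135) and the yellow one at (240,97). The blue handle and bare metal bucket match the description, so I take that as the scoop. The box runs from (338,205) to (250,255), with balls near (256,247), (285,228) and (292,236). The jar is at (387,279). Next I'll take an enlarged crop to confirm.

```bash
cat > h.py <<'E'
from plant import robot, eyes
import cv2, numpy as np
from scipy.spatial.transform import Rotation as Rn
def quat(R): q=Rn.from_matrix(R).as_quat(); return [q[3],q[0],q[1],q[2]]
def mat(q): return Rn.from_quat([q[1],q[2],q[3],q[0]]).as_matrix()
def campose(name,st=None):
    c=eyes.calibration(name)
    if name!="wrist": return c["mtx"],c["R"],np.array(c["t"]).ravel()
    T=np.eye(4);T[:3,:3]=mat(st["orientation"]);T[:3,3]=st["tool_pos"]
    M=np.linalg.inv(T@c["T_tool_cam"]); return c["mtx"],M[:3,:3],M[:3,3]
def pix2w(cp,uv,z):
    K,R,t=cp; d=R.T@np.linalg.solve(K,[uv[0],uv[1],1]); o=-R.T@t
    return o+d*(z-o[2])/d[2]
def w2pix(cp,X):
    K,R,t=cp; p=K@(R@np.array(X)+t); return p[:2]/p[2]
def save(im,n): cv2.imwrite(f"pics/{n}.png",cv2.cvtColor(im,cv2.COLOR_RGB2BGR))
E
python3 - <<'E'
from h import *
im=cv2.cvtColor(cv2.imread("pics/scene0.png"),cv2.COLOR_BGR2RGB)
def crop(x,y,w,h,W,H): return cv2.resize(im[y:y+h,x:x+w],(W,H),interpolation=cv2.INTER_CUBIC)
out=np.zeros((600,800,3),np.uint8)
out[:480,:360]=crop(220,90,60,80,360,480)       # x6
out[:400,360:800]=crop(235,185,110,100,440,400) # x4
out[400:600,360:560]=crop(362,250,50,50,200,200)# x4
save(out,"crop0")
cp=campose("scene")
for n,uv,z in [("scoop",(243,145),.0),("handle top",(254,113),.13),("box near",(338,205),.066),("box far",(250,262),.066),("jarmouth",(388,272),.085),("yellow",(248,102),0),("cave",(167,160),.03),("suction",(195,188),.02),("airst",(323,320),.02),("tweezer",(367,352),0),("food",(428,318),.09),("tonic",(177,208),.1)]:
    print(n,pix2w(cp,uv,z).round(3))
E
```

```text
scoop [ 0.433 -0.321  0.   ]
handle top [ 0.387 -0.308  0.13 ]
box near [0.399 0.072 0.066]
box far [0.702 0.039 0.066]
jarmouth [0.458 0.312 0.085]
yellow [ 0.301 -0.453  0.   ]
cave [ 0.659 -0.415  0.03 ]
suction [ 0.655 -0.279  0.02 ]
airst [0.656 0.277 0.02 ]
tweezer [0.626 0.41  0.   ]
food [0.479 0.462 0.09 ]
tonic [ 0.754 -0.209  0.1  ]
```

View pics/crop0.png

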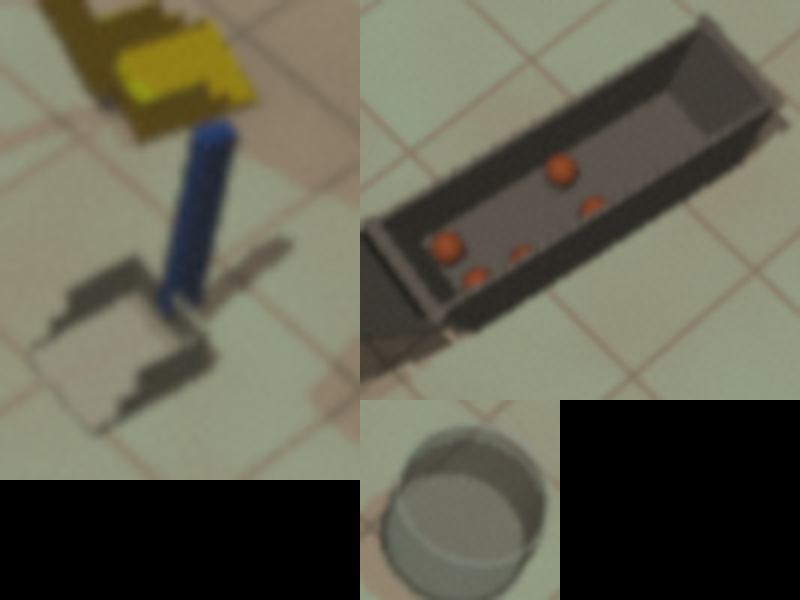

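The crop confirms it: the blue-handled aluminium scoop, clearly separate from the yellow look-alike above it, with all five balls in the far half of the box. Now I'll look with the wrist camera, first at the box and jar, then at the scoop.

```bash
cat >> h.py <<'E'
def tool(yaw,pitch):
    # scoop-frame yaw, pitch = nose-up angle; tool z down along handle, tool x toward nose side
    a=np.radians(15)+pitch
    z=np.array([np.sin(a),0,-np.cos(a)]); x=np.array([np.cos(a),0,np.sin(a)]); y=np.cross(z,x)
    return Rn.from_euler('z',yaw).as_matrix()@np.c_[x,y,z]
E
python3 - <<'E'
from h import *
import pickle
o={}
def look(n,p,yaw):
    robot.movep(p,quat(tool(yaw,-np.radians(15)))); st=robot.observe(); im=eyes.read_camera("wrist"); save(im,n); o[n]=campose("wrist",st); print(n,st["time"],st["tool_pos"])
look("wbox",[.60,.12,.36],0)
look("wscoop",[.38,-.29,.27],0)
pickle.dump(o,open("poses.pkl","wb"))
E
```

```text
wbox 3.8417 [0.60005048 0.11963501 0.35993175]
wscoop 8.3667 [ 0.38011511 -0.28995906  0.27003153]
```

View pics/wbox.png

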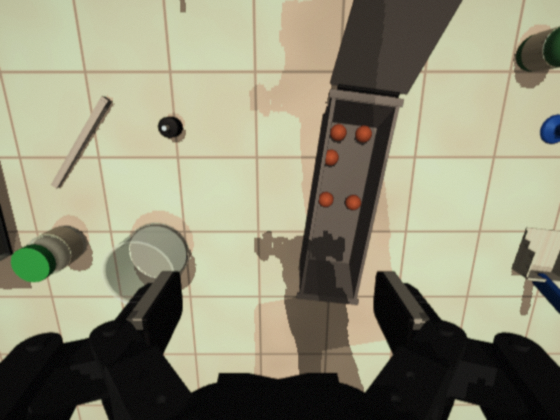

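View pics/wscoop.png

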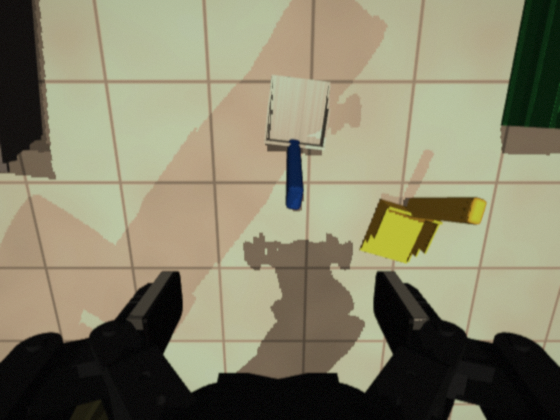

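The wrist views show:
- **Box:** rim from about (330,92)–(402,100) at the far end to (301,297)–(357,300) at the near end.
- **Balls:** (338,132), (363,133), (331,157), (326,199) and (353,202).
- **Jar:** rim at about (157,252).
- **Scoop:** nose edge (273,76)–(329,82), handle top at (294,205).

I'll enlarge once to get precise pixels.

```bash
python3 - <<'E'
from h import *
a=cv2.cvtColor(cv2.imread("pics/wbox.png"),cv2.COLOR_BGR2RGB);b=cv2.cvtColor(cv2.imread("pics/wscoop.png"),cv2.COLOR_BGR2RGB)
def crop(im,x,y,w,h,s): return cv2.resize(im[y:y+h,x:x+w],None,fx=s,fy=s,interpolation=cv2.INTER_CUBIC)
out=np.zeros((600,800,3),np.uint8)
def put(c,x,y): out[y:y+c.shape[0],x:x+c.shape[1]]=c
put(crop(a,295,80,115,120,2.5*1.0),0,0); put(crop(a,295,200,115,110,2.5),0,300)
put(crop(b,260,65,80,150,4),300,0); put(crop(a,120,215,75,75,2),630,0)
out=np.clip(out.astype(float)*1.5,0,255).astype(np.uint8)
save(out,"crop1")
E
```

```text
(no output)
```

View pics/crop1.png

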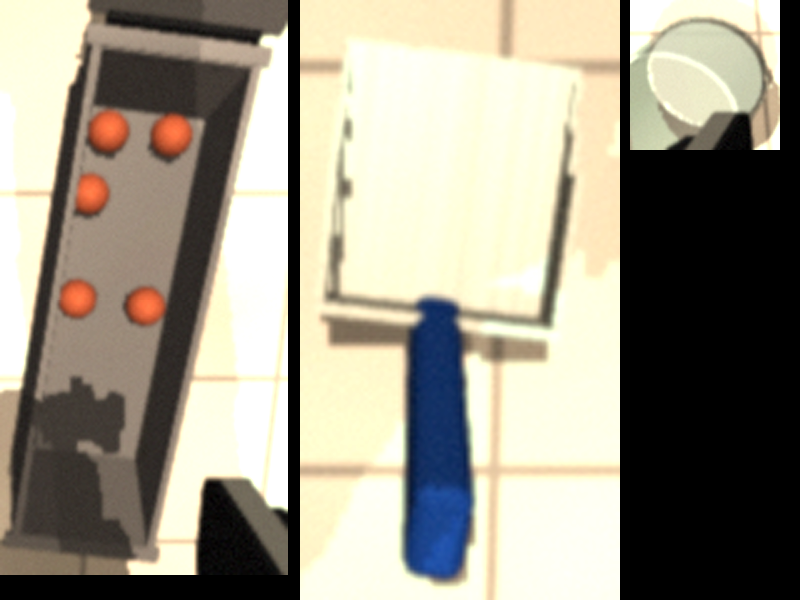

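```bash
cat > fit.py <<'E'
from h import *
import pickle
from scipy.optimize import least_squares
o=pickle.load(open("poses.pkl","rb"))
def up(P,x0,y0,s,ox=0): return [(x0+(X-ox+.5)/s-.5, y0+(Y+.5)/s-.5) for X,Y in P]
def fit(cp,M,px,x0):
    M=np.array(M)/1000; px=np.array(px)
    def pts(p): return M@Rn.from_euler('z',p[2]).as_matrix().T+[p[0],p[1],0]
    f=lambda p:(np.array([w2pix(cp,X) for X in pts(p)])-px).ravel()
    r=least_squares(f,x0,loss='soft_l1'); return r.x, r.fun.reshape(-1,2)
bx,res=fit(o["wbox"],[(110,-38.5,4),(-110,-38.5,4),(139,-38.5,66),(-139,-38.5,66),(139,38.5,66),(-139,38.5,66)],
  up([(204,120),(137,458),(250,66),(150,545),(97,48),(20,537)],295,80,2.5),[.55,.05,0])
print("box",bx.round(4),res.round(1).tolist())
sc,res=fit(o["wscoop"],[(37.5,34.5,2),(37.5,-34.5,2),(-37,34.5,38),(-37,-34.5,38),(-73,0,137)],
  up([(347,40),(582,68),(322,318),(552,340),(438,532)],260,65,4,300),[.43,-.32,0])
print("scoop",sc.round(4),res.round(1).tolist())
cs=campose("scene")
print("jar rim",pix2w(cs,(390.5,273.5),.085).round(3),"base",pix2w(cs,(385.7,284.5),0).round(3))
for z in (0,.085): print("in wbox",w2pix(o["wbox"],[*pix2w(cs,(390.5,273.5),.085)[:2],z]).round(1))
Rb=Rn.from_euler('z',-bx[2]).as_matrix()
for c in up([(108,132),(171,135),(91,195),(77,298),(145,305)],295,80,2.5):
    p=pix2w(o["wbox"],c,.016); print("ball in box",((Rb@(p-[bx[0],bx[1],0]))*1000).round(0)[:2])
E
python3 fit.py
```

```text
box [ 0.5466  0.0261 -0.1136] [[-0.5, -0.2], [-0.2, 0.0], [-0.4, 0.2], [-0.3, 0.6], [0.6, 0.1], [1.2, -1.3]]
scoop [ 0.454  -0.3126 -0.111 ] [[-0.2, -0.1], [0.0, 0.0], [-1.6, -1.6], [1.9, -0.2], [0.1, 1.7]]
jar rim [0.456 0.319 0.085] base [0.452 0.318 0.   ]
in wbox [157.5 249. ]
in wbox [136.4 273.1]
ball in box [97. 18.]
ball in box [100. -19.]
ball in box [60. 22.]
ball in box [-3. 20.]
ball in box [ -2. -22.]
```

```bash
cat >> h.py <<'E'
BOX=np.array([.5466,.0261]); BYAW=-.1136; SC=np.array([.4540,-.3126]); SYAW=-.113; JAR=np.array([.454,.3185])
GRIP=np.array([-.0581,0,.0806])  # TCP in scoop frame
LIP=np.array([.0375,0,0]); HEEL=np.array([-.0375,0,0])
def pose(pt,P,yaw,pitch):
    "TCP pose putting scoop-frame point pt at world P"
    S=Rn.from_euler('z',yaw).as_matrix()@Rn.from_euler('y',-pitch).as_matrix()
    return np.array(P)+S@(GRIP-np.array(pt)), quat(tool(yaw,pitch))
def inbox(x,y,z):
    c,s=np.cos(BYAW),np.sin(BYAW); return [BOX[0]+c*x-s*y,BOX[1]+s*x+c*y,z]
E
python3 - <<'E'
from h import *
d=np.radians
for yaw in d([-60,-40,-20,0,20,35,50,70,90,110]):
    h=np.array([np.cos(yaw),np.sin(yaw)]); r=[]
    for p in (25,0,-20,-40,-50,-60):
        q=robot.solve_ik(*pose(LIP,[*(JAR-.015*h),.1],yaw,d(p))); r.append(None if q is None else np.round(q,1).tolist())
    print(round(yaw*57.3),[x is not None for x in r],r[0],r[-2])
print([robot.solve_ik(*pose(LIP,inbox(x,0,z),BYAW,d(p))) is not None for x,z,p in((-.022,.12,0),(-.022,.005,0),(.108,.005,0),(.10,.05,25),(.1,.15,25))])
# grasp now
robot.gripper_to(.05,100)
p,q=pose(HEEL*0,[*SC,0],SYAW,0); tz=tool(SYAW,0)[:,2]
robot.movep(p-.09*tz,q); robot.move_l(p,q,max_speed=.1)
robot.gripper_to(0,100); s=robot.observe(); print(s["time"],s["gripper_width"],s["gripper_force"],s["contact_force"].round(1),(s["tool_pos"]-p).round(4))
E
```

```text
-60 [True, True, True, True, True, True] [1.1, 0.7, 0.1, 1.4, -0.5, -0.8] [0.3, 0.3, -0.2, 1.2, 0.6, -1.8]
-40 [True, True, True, True, True, True] [1.2, 0.5, -0.3, 1.1, -0.6, -1.1] [0.3, 0.5, 0.0, 1.5, 0.5, -2.2]
-20 [True, True, True, True, True, True] [1.3, 0.2, -0.6, 0.8, -0.7, -1.5] [0.4, 0.6, 0.2, 1.7, 0.4, -2.5]
0 [True, True, True, True, True, True] [1.3, -0.1, -0.9, 0.4, -0.7, -2.0] [0.5, 0.7, 0.4, 1.8, 0.3, -2.7]
20 [False, True, True, True, True, True] None [0.5, 0.8, 0.5, 1.9, 0.1, -3.0]
35 [False, True, True, True, True, False] None [0.6, 0.8, 0.5, 1.9, 0.0, -3.1]
50 [False, True, True, True, True, True] None [0.7, 0.8, 0.5, 1.9, -0.1, 3.0]
70 [True, True, True, True, True, True] [-0.0, -0.1, -1.0, 0.4, 0.7, 2.0] [0.8, 0.7, 0.4, 1.8, -0.3, 2.7]
90 [True, True, True, True, True, True] [-0.1, 0.2, -0.6, 0.8, 0.7, 1.5] [0.8, 0.6, 0.2, 1.7, -0.4, 2.5]
110 [True, True, True, True, True, True] [-0.0, 0.5, -0.3, 1.1, 0.6, 1.1] [0.9, 0.5, 0.0, 1.5, -0.5, 2.2]
[True, True, True, False, True]
10.8667 0.01298448970308409 97.48353481292725 [-2.1  1.4  6.8] [ 0.0003 -0.0002  0.0006]
```

```bash
python3 - <<'E'
from h import *
d=np.radians
def flip(q): return quat(mat(q)@np.diag([-1,-1,1]))
for f in (0,1):
    for nm,pt,P,yaw in [("in",LIP,inbox(-.022,0,.005),BYAW),("fwd",LIP,inbox(.107,0,.005),BYAW),("heel",HEEL,inbox(.03,0,.006),BYAW),("heelback",HEEL,inbox(-.05,0,.006),BYAW),("heelup",HEEL,inbox(.02,0,.10),BYAW)]:
        print(f,nm,end=' ')
        for p in (0,8,15,20,25,30):
            t,q=pose(pt,P,yaw,d(p)); s=robot.solve_ik(t,flip(q) if f else q)
            print(p,None if s is None else np.round(s,2).tolist(),end=' ')
        print()
E
```

```text
0 in 0 [0.14, -0.08, -0.9, 0.5, -0.07, -2.89] 8 None 15 None 20 None 25 None 30 None 
0 fwd 0 [0.07, 0.15, -0.65, 0.51, -0.05, -2.96] 8 [0.1, 0.08, -0.84, 0.26, -0.08, -2.95] 15 [0.12, 0.05, -0.99, 0.01, -0.12, -2.94] 20 None 25 None 30 None 
0 heel 0 [0.07, 0.15, -0.65, 0.51, -0.05, -2.96] 8 [0.1, 0.06, -0.83, 0.29, -0.08, -2.95] 15 [0.12, 0.0, -0.98, 0.08, -0.12, -2.94] 20 None 25 None 30 None 
0 heelback 0 [0.11, 0.01, -0.81, 0.5, -0.06, -2.92] 8 [0.15, -0.09, -0.98, 0.3, -0.1, -2.9] 15 None 20 None 25 None 30 None 
0 heelup 0 [0.08, 0.03, -0.54, 0.74, -0.05, -2.96] 8 [0.1, -0.08, -0.71, 0.55, -0.08, -2.94] 15 [0.13, -0.17, -0.86, 0.37, -0.12, -2.93] 20 [0.15, -0.22, -0.97, 0.23, -0.15, -2.92] 25 None 30 None 
1 in 0 [0.14, -0.08, -0.9, 0.5, -0.07, 0.25] 8 None 15 None 20 None 25 None 30 None 
1 fwd 0 [0.07, 0.15, -0.65, 0.51, -0.05, 0.18] 8 [0.1, 0.08, -0.84, 0.26, -0.08, 0.19] 15 [0.12, 0.05, -0.99, 0.01, -0.12, 0.2] 20 None 25 None 30 None 
1 heel 0 [0.07, 0.15, -0.65, 0.51, -0.05, 0.18] 8 [0.1, 0.06, -0.83, 0.29, -0.08, 0.2] 15 [0.12, 0.0, -0.98, 0.08, -0.12, 0.21] 20 None 25 None 30 None 
1 heelback 0 [0.11, 0.01, -0.81, 0.5, -0.06, 0.22] 8 [0.15, -0.09, -0.98, 0.3, -0.1, 0.24] 15 None 20 None 25 None 30 None 
1 heelup 0 [0.08, 0.03, -0.54, 0.74, -0.05, 0.18] 8 [0.1, -0.08, -0.71, 0.55, -0.08, 0.2] 15 [0.13, -0.17, -0.86, 0.37, -0.12, 0.21] 20 [0.15, -0.22, -0.97, 0.23, -0.15, 0.22] 25 None 30 None
```

```bash
python3 - <<'E'
from h import *
p,q=pose(HEEL*0,[*SC,.13],SYAW,0); robot.move_l(p,q,max_speed=.2)
p,q=pose(LIP,inbox(-.022,0,.10),BYAW,0); robot.movep(p,q); robot.dwell(.3)
st=robot.observe(); im=eyes.read_camera("wrist"); cp=campose("wrist",st)
print(st["time"],st["q"].round(2),st["contact_force"].round(1),(st["tool_pos"]-p).round(4),st["gripper_width"])
for P in (inbox(-.022,.0345,.10),inbox(-.022,-.0345,.10),inbox(.139,.0385,.066),inbox(.139,-.0385,.066)): print(w2pix(cp,P).round(1))
c=cv2.resize(im[0:280,150:410],None,fx=2.1,fy=2.1,interpolation=cv2.INTER_CUBIC); save(np.clip(c*1.4,0,255).astype(np.uint8),"over")
E
```

```text
16.4167 [ 0.14 -0.19 -0.75  0.77 -0.07 -2.89] [ 0.2 -0.4 -1.6] [ 0. -0.  0.] 0.01281826703127598
[228.9 115.4]
[325.2 115.4]
[229.2 -76.6]
[325.3 -76.7]
```

View pics/over.png

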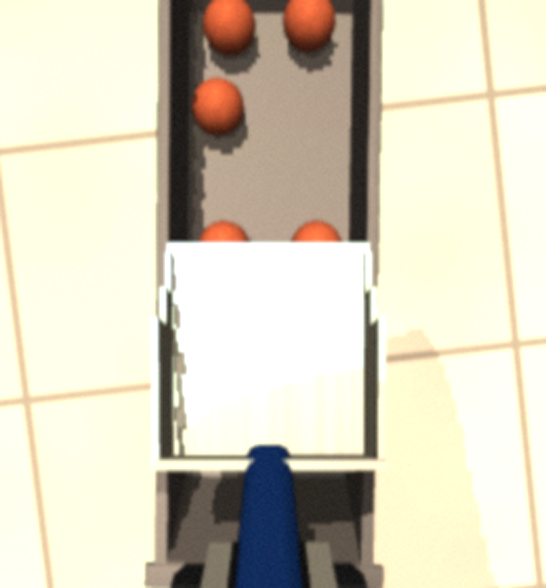

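The picture shows the nose corners at (229,115) and (327,115), within about 2 px of my prediction. The scoop is centred over the box, and the balls all lie ahead of it. I'll go in and push.

```bash
python3 - <<'E'
from h import *
d=np.radians
def go(x,z,pd,v,pt=LIP):
    robot.move_l(*pose(pt,inbox(x,0,z),BYAW,d(pd)),max_speed=v); s=robot.observe()
    print(x,z,round(s["time"],2),s["contact_force"].round(1)); return s
go(-.022,.02,0,.12); go(-.022,.0052,-1,.04)
go(.07,.0050,-1,.06); robot.dwell(.3)
for x in (.08,.09,.098,.103,.107): s=go(x,.0050,-1,.04)
st=robot.observe(); im=eyes.read_camera("wrist")
c=cv2.resize(im[0:280,150:410],None,fx=2.1,fy=2.1,interpolation=cv2.INTER_CUBIC); save(np.clip(c*1.4,0,255).astype(np.uint8),"push")
E
```

```text
-0.022 0.02 17.28 [-0.1  0.1 -2. ]
-0.022 0.0052 17.77 [-0.1  0.2 -1.8]
0.07 0.005 19.45 [ 1.   0.2 -1.7]
0.08 0.005 20.15 [ 1.1  0.1 -1.5]
0.09 0.005 20.55 [-0.3 -0.7 -1.2]
0.098 0.005 20.9 [-0.1  0.3 -1.4]
0.103 0.005 21.18 [ 0.3  0.6 -1.9]
0.107 0.005 21.43 [ 0.5 -0.7 -2.5]
```

View pics/push.png

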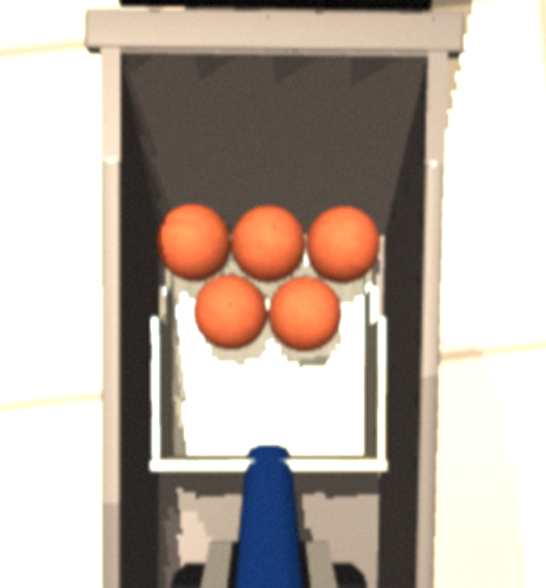

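The picture shows all five balls above the scoop: three across the nose at (193,242), (268,242) and (342,242), and two behind them. Next I'll tilt the nose up slowly, keeping it close to the far wall so they roll back.

```bash
cat >> h.py <<'E'
def balls(im):
    hsv=cv2.cvtColor(im,cv2.COLOR_RGB2HSV); m=cv2.inRange(hsv,(2,150,90),(14,255,255))
    m=cv2.morphologyEx(m,cv2.MORPH_OPEN,np.ones((3,3)))
    n,_,s,c=cv2.connectedComponentsWithStats(m); return [(c[i].round(0).tolist(),int(s[i,4])) for i in range(1,n) if s[i,4]>40]
E
python3 - <<'E'
from h import *
d=np.radians
for pd,x in ((5,.109),(10,.1115),(14,.113)):
    robot.move_l(*pose(LIP,inbox(x,0,.005+.075*np.sin(d(pd))),BYAW,d(pd)),max_speed=.05); s=robot.observe()
    print(pd,round(s["time"],2),s["contact_force"].round(1))
robot.dwell(.5)
im=eyes.read_camera("wrist"); print(balls(im))
c=cv2.resize(im[0:280,150:410],None,fx=2.1,fy=2.1,interpolation=cv2.INTER_CUBIC); save(np.clip(c*1.4,0,255).astype(np.uint8),"tilt")
E
```

```text
5 21.77 [ 0.4 -0.1 -1.5]
10 22.03 [-0.4  0.7 -2.4]
14 22.28 [ 0.7 -0.3 -2.4]
[([246.0, 160.0], 831), ([308.0, 160.0], 840), ([277.0, 191.0], 2608)]
```

View pics/tilt.png

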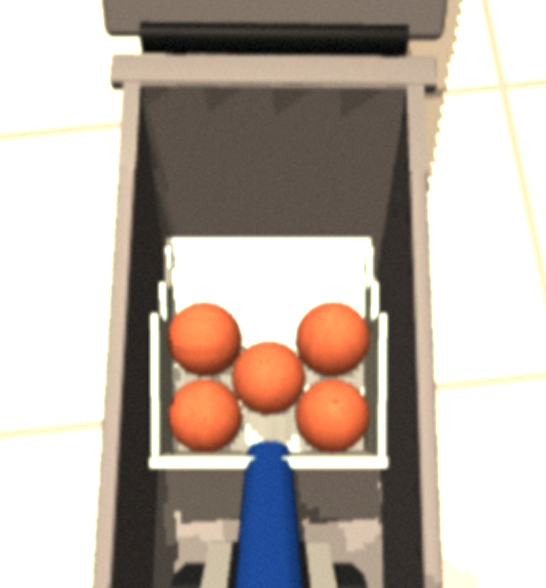

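The picture shows all five balls settled against the back wall. Now lift out and carry to the jar.

```bash
python3 - <<'E'
from h import *
d=np.radians
L=inbox(.108,0,.16); robot.move_l(*pose(LIP,L,BYAW,d(14)),max_speed=.12)
s=robot.observe(); print(s["time"],s["q"].round(2),s["contact_force"].round(1))
print(balls(eyes.read_camera("wrist")))
for yaw in d([20,25,30]):
    h=np.array([np.cos(yaw),np.sin(yaw)])
    for p in (12,8,4,0,-20,-40,-50):
        q=robot.solve_ik(*pose(LIP,[*(JAR-.02*h),.15 if p>=0 else .1],yaw,d(p))); print(round(yaw*57.3),p,None if q is None else np.round(q,2).tolist())
E
```

```text
24.125 [ 0.12 -0.17 -0.75  0.5  -0.11 -2.94] [-0.5 -0.  -2.3]
[([246.0, 159.0], 779), ([308.0, 159.0], 786), ([277.0, 178.0], 806), ([247.0, 196.0], 807), ([308.0, 196.0], 828)]
20 12 [0.86, -0.36, -0.86, 0.65, -0.23, -2.68]
20 8 [0.82, -0.31, -0.79, 0.73, -0.18, -2.7]
20 4 [0.79, -0.25, -0.71, 0.81, -0.14, -2.72]
20 0 [0.76, -0.19, -0.63, 0.9, -0.1, -2.75]
20 -20 [0.64, 0.16, -0.29, 1.19, 0.02, -2.85]
20 -40 [0.57, 0.54, 0.17, 1.63, 0.09, -2.94]
20 -50 [0.55, 0.74, 0.43, 1.86, 0.11, -2.98]
25 12 [0.79, -0.39, -0.88, 0.63, -0.16, -2.83]
25 8 [0.76, -0.33, -0.8, 0.72, -0.12, -2.84]
25 4 [0.73, -0.27, -0.72, 0.8, -0.1, -2.86]
25 0 [0.71, -0.21, -0.64, 0.89, -0.07, -2.88]
25 -20 [0.63, 0.16, -0.3, 1.2, 0.02, -2.95]
25 -40 [0.59, 0.54, 0.18, 1.64, 0.06, -3.01]
25 -50 [0.57, 0.75, 0.44, 1.87, 0.08, -3.03]
30 12 [0.7, -0.41, -0.9, 0.62, -0.08, -2.98]
30 8 [0.69, -0.35, -0.81, 0.71, -0.06, -2.99]
30 4 [0.67, -0.28, -0.73, 0.8, -0.05, -3.0]
30 0 [0.66, -0.22, -0.65, 0.88, -0.04, -3.01]
30 -20 [0.62, 0.16, -0.3, 1.2, 0.01, -3.04]
30 -40 [0.6, 0.54, 0.18, 1.64, 0.03, -3.07]
30 -50 [0.59, 0.75, 0.45, 1.88, 0.04, -3.09]
```

```bash
python3 - <<'E'
from h import *
d=np.radians
yaw=d(25); h=np.array([np.cos(yaw),np.sin(yaw)]); J=JAR-.022*h
robot.movep(*pose(LIP,[*J,.15],yaw,d(12))); robot.dwell(.2)
s=robot.observe(); print(s["time"],balls(eyes.read_camera("wrist")))
robot.move_l(*pose(LIP,[*J,.115],yaw,d(6)),max_speed=.1)
for p,z in ((-2,.105),(-10,.099),(-20,.097),(-30,.097),(-40,.097)):
    robot.move_l(*pose(LIP,[*J,z],yaw,d(p)),max_speed=.1)
robot.dwell(.7)
s=robot.observe(); print(s["time"],s["contact_force"].round(1))
im=eyes.read_camera("wrist"); print(balls(im)); save(im,"pour")
im=eyes.read_camera("scene"); print(balls(im)); save(im,"pour_s")
E
```

```text
25.5583 [([247.0, 159.0], 775), ([308.0, 159.0], 780), ([277.0, 178.0], 805), ([247.0, 196.0], 809), ([308.0, 196.0], 813)]
28.3833 [-1.1  0.5 -1.5]
[([265.0, 18.0], 160), ([305.0, 26.0], 149), ([283.0, 36.0], 563), ([255.0, 51.0], 397), ([305.0, 81.0], 522), ([9.0, 398.0], 303)]
[([234.0, 13.0], 370), ([260.0, 2.0], 86)]
```

```bash
python3 - <<'E'
from h import *
d=np.radians
yaw=d(25); h=np.array([np.cos(yaw),np.sin(yaw)]); J=JAR-.022*h
robot.move_l(*pose(LIP,[*J,.15],yaw,d(-40)),max_speed=.15)
robot.move_l(*pose(LIP,[*(J-.03*h),.20],yaw,d(-10)),max_speed=.2); robot.dwell(.2)
s=robot.observe(); im=eyes.read_camera("wrist"); cp=campose("wrist",s); print(s["time"],s["contact_force"].round(1))
for c,a in balls(im): print(c,a,"rel jar mm",((pix2w(cp,c,.018)[:2]-JAR)*1000).round(0))
print("jar rim px",w2pix(cp,[*JAR,.085]).round(0)); save(im,"after")
E
```

```text
30.025 [-1.   1.2 -1.2]
[269.0, 56.0] 179 rel jar mm [23. 23.]
[298.0, 63.0] 162 rel jar mm [ 31. -12.]
[280.0, 74.0] 245 rel jar mm [10.  2.]
[263.0, 85.0] 249 rel jar mm [-10.  16.]
[297.0, 104.0] 199 rel jar mm [-12. -32.]
jar rim px [278.  72.]
```

All five balls rest in the jar, each within 35 mm of its centre. That matches its inner radius less a ball radius. Now I'll return the scoop.

```bash
python3 - <<'E'
from h import *
robot.movep(*pose(HEEL*0,[*SC,.15],SYAW,0))
robot.move_l(*pose(HEEL*0,[*SC,.02],SYAW,0),max_speed=.15); robot.dwell(.2)
f0=robot.observe()["contact_force"][2]
for z in (.006,.003,.0015,.0007,.0002,-.0003):
    robot.move_l(*pose(HEEL*0,[*SC,z],SYAW,0),max_speed=.03); robot.dwell(.1)
    s=robot.observe(); df=s["contact_force"][2]-f0; print(z,df.round(2),round(s["time"],1))
    if df>1: break
E
```

```text
0.006 -0.31 36.5
0.003 -0.29 36.8
0.0015 -0.55 37.2
0.0007 0.04 37.5
0.0002 0.53 37.9
-0.0003 6.64 38.2
```

Contact came at z ≈ 0, as expected. Release, retreat along the handle, and look.

```bash
python3 - <<'E'
from h import *
robot.move_l(*pose(HEEL*0,[*SC,.0002],SYAW,0),max_speed=.03)
robot.gripper_to(.045); robot.dwell(.2)
p,q=pose(HEEL*0,[*SC,0],SYAW,0); tz=tool(SYAW,0)[:,2]
robot.move_l(p-.10*tz,q,max_speed=.15)
robot.movep([.38,-.29,.27],quat(tool(0,-np.radians(15)))); robot.dwell(.2)
s=robot.observe(); im=eyes.read_camera("wrist"); cp=campose("wrist",s); print(s["time"],s["contact_force"].round(1))
sc=eyes.read_camera("scene"); save(im,"end_w"); save(sc,"end_s")
a=cv2.cvtColor(cv2.imread("pics/wscoop.png"),cv2.COLOR_BGR2RGB)
out=np.zeros((600,800,3),np.uint8)
out[:280,:400]=cv2.resize(im[50:260,190:490],(400,280)); out[:280,400:]=cv2.resize(a[50:260,190:490],(400,280))
out[280:580,:400]=cv2.resize(sc[:,:],(400,300)); out[280:600,400:]=cv2.resize(sc[220:380,270:470],(400,320))
save(np.clip(out*1.3,0,255).astype(np.uint8),"end")
E
```

```text
40.5917 [0.  0.4 0.1]
```

View pics/end.png

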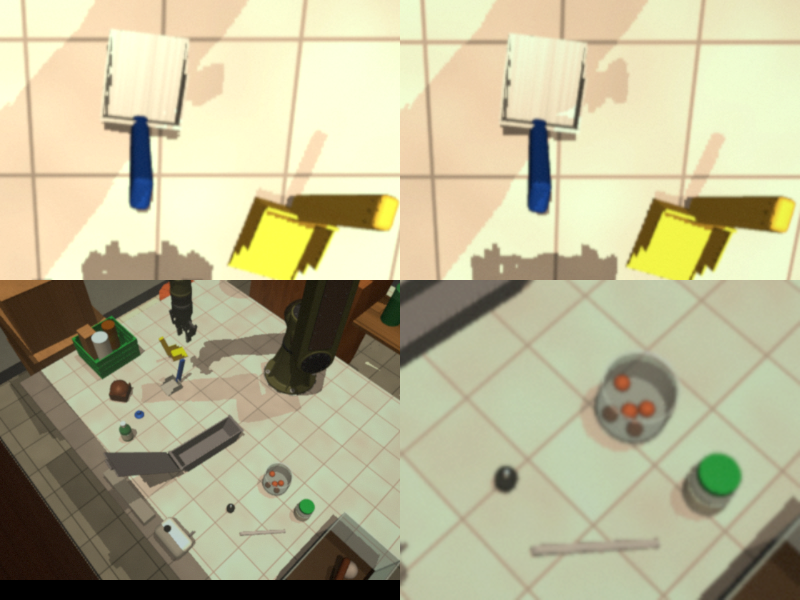

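The final picture shows the scoop standing flat in its original spot (left, with the start view beside it on the right). All five balls are in the jar, around (630,400) in the enlarged corner, and the bystanders look undisturbed.

```bash
python3 -c "
from plant import robot
print(robot.close_job())"
```

```text
the job is handed in; nothing more can be done
None
```

I handed the job in at about 41 s of the 67 s allowed: all five balls are in the jar, the scoop is back flat where it started and released, and in the last picture the jar is still standing and nothing else looks moved.

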